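Close up the tasting bar

TASK

Close up the bar after the tasting: with the fingertips, push both drawers of the counter chest fully home and push the bottle case's sliding lid fully shut, in any order. Push steadily without slamming; pick nothing up, and leave the goblets and everything else on the bar standing where they are.

Things in the scene. Friction and masses are not known exactly. Their poses are not given: they have to be found in the camera images.
- chest: wooden counter chest with two drawers side by side, fixed to the counter, 220 mm deep (x), 250 mm wide (y), 100 mm high; origin at the bottom middle of its front face, x pointing into the chest, away from the drawers' fronts, z up; the drawer mid-lines lie at y = +60.5 mm and -60.5 mm
- drawer_left (a joint): sliding drawer on the left of the chest as the robot sees it (chest +y side): how far it stands out of the chest, in m along the chest's -x; 0 = fully home with its front flush with the chest, up to 0.13; it stays where it is left, takes about 2 N to slide (plus damping of 8 N per m/s) and ends on a firm stop at 0
- drawer_left_face (a point): point on the outer face of that drawer's front, midway across it and 70 mm above the counter; moves with the drawer; axes as the chest's (x points into the chest, z up). The front is a plain wooden panel without a handle, 109 mm wide, 12 mm thick, from 10 to 90 mm above the counter, with a dark round thumb mark 26 mm across, centred 32 mm up
- drawer_right (a joint): sliding drawer on the right of the chest as the robot sees it (chest -y side): how far it stands out of the chest, in m along the chest's -x; 0 = fully home with its front flush with the chest, up to 0.13; it stays where it is left, takes about 2 N to slide (plus damping of 8 N per m/s) and ends on a firm stop at 0
- drawer_right_face (a point): point on the outer face of that drawer's front, midway across it and 70 mm above the counter; moves with the drawer; axes as the chest's (x points into the chest, z up). The front is a plain wooden panel without a handle, 109 mm wide, 12 mm thick, from 10 to 90 mm above the counter, with a dark round thumb mark 26 mm across, centred 32 mm up
- case: light plywood half-bottle case, fixed to the counter, 100 mm (x) by 240 mm (y), its rim 100 mm high, a bottle lying in it; origin at the centre of its underside, z up; the lid slides along its y
- lid (a joint): sliding lid of the case: how far it stands open, in m along the case's +y; 0 = fully shut, its leading edge against the case's end board; up to 0.11; it stays where it is left, takes about 1.5 N to slide (plus damping of 6 N per m/s) and ends on a firm stop at 0
- lid_cleat (a point): middle of the cleat's face turned to the case's +y, 107.5 mm above the counter; moves with the lid; axes as the case's. The cleat is a wooden bar across the lid, 60 mm long (x), 10 mm thick (y), 18 mm high, on the lid's top at 98.5 mm. Pushing this face along the case's -y shuts the lid. The lid board runs on 40 mm past it; the case's rails (100 mm high) begin 41 mm to either side in x
- goblet_a: stemmed glass goblet, foot 68 mm across, widest 74 mm at 95 mm up, 150 mm tall; origin at the centre of its underside; a bystander; stands on the chest, 150 to 170 mm behind its front face
- goblet_b: stemmed glass goblet, foot 68 mm across, widest 74 mm at 95 mm up, 150 mm tall; origin at the centre of its underside; a bystander; stands on the robot's side of the case, 90 to 105 mm from its mid-line, towards its -y end
- goblet_c: stemmed glass goblet, foot 68 mm across, widest 74 mm at 95 mm up, 150 mm tall; origin at the centre of its underside; a bystander; stands behind the case (+x side), 100 to 110 mm from its mid-line
- bottle: green bottle, 66 mm across, 220 mm tall; origin at the centre of its underside; a bystander close behind the case (+x side), 100 to 110 mm from its mid-line, towards its -y end
- opener: bottle opener with a wooden handle lying flat, 130 mm long, 24 mm wide, 10 mm thick; origin under its middle; a bystander on the counter on the robot's side of the case, near its +y end
- mats: stack of beer mats, 93 by 93 by 14 mm; origin at the centre of its underside; a bystander lying on the chest, 145 to 165 mm behind its front face

How it is judged:
At the end, for the whole second after the job is handed in: Both drawers and the lid are within 5 mm of fully shut and at rest; goblets, bottle, opener and mats are upright or flat and within 25 mm of where they were (value of joint each of drawer_left, drawer_right, lid below 0.005 m and velocity of joint drawer_left between -0.01 and 0.01 m/s and velocity of joint drawer_right between -0.01 and 0.01 m/s and velocity of joint lid between -0.01 and 0.01 m/s and distance of each of goblet_a, goblet_b, goblet_c, bottle, opener, mats from where it was at the start of the episode below 0.025 m and angle between each of goblet_a, goblet_b, goblet_c, bottle, opener, mats's own z axis and vertical below 0.2 rad); the robot touches nothing.
It fails at once if the left drawer is slammed (moves faster than 0.5 m/s) (velocity of joint drawer_left below -0.5 m/s or velocity of joint drawer_left above 0.5 m/s).
It fails at once if the right drawer is slammed (moves faster than 0.5 m/s) (velocity of joint drawer_right below -0.5 m/s or velocity of joint drawer_right above 0.5 m/s).
It fails at once if the lid is slammed (moves faster than 0.5 m/s) (velocity of joint lid below -0.5 m/s or velocity of joint lid above 0.5 m/s).
It fails at once if a bystander is picked up, tipped or pushed more than 25 mm (distance of any of goblet_a, goblet_b, goblet_c, bottle, opener, mats from where it was at the start of the episode above 0.025 m or angle between any of goblet_a, goblet_b, goblet_c, bottle, opener, mats's own z axis and vertical above 0.5 rad).
It fails at once if the arm or the gripper's body, instead of the fingers, pushes on the chest or the case with over 5 N (contact force between the arm and chest above 5 N or contact force between the arm and case above 5 N).
It also fails if it takes over 61 s, if anything falls off the work surface, if the arm or the gripper's body presses on something with over 40 N, if the wrist force passes 120 N, or if a joint passes its speed limit or range.

ROBOT

A 6-joint arm with a two-finger parallel gripper is mounted at the origin on the work surface. World frame = base frame: x ahead of the robot, y to its left, z up, the work surface at z = 0. Lengths are in m, angles in rad, forces in N, time in s.
With the tool pointing down it reaches from about 0.275 to 0.725 m from the base axis. Payload 5.6 kg.
Tool frame: the origin (TCP) lies on the front face of the gripper's body, between the roots of the fingers; the fingertips stand 73 mm ahead of it and the grasp point (between the pads) lies 54 mm ahead of it; x points along the fingers, y is the direction in which the jaws open and shut, and the axes are right-handed (so a half turn about x gives the same grasp; the last joint's range is limited). The gripper opens to 85 mm and grips with 20 to 120 N. Pads are 22 mm wide; open, the fingers measure 114 mm over their backs; the gripper's body (76 mm by 85 mm) begins 54 mm behind the grasp point. The pads swing forward as they close: fully open they stand 13 mm farther back than shut.
Start: joints at [1.481, 0.255, 0.108, 0, -1.424, -0.285], TCP at [0.201, 0.512, 0.304] pointing down, gripper open.
Joint ranges: [-2.95, 2.95], [-1.21, 1.97], [-1.09, 1.5], [-2.87, 1.71], [-2.94, -0.07], [-3.05, 3.05]. Speed limits (rad/s): [2.57, 2.57, 3.14, 3.14, 3.14, 3.14].

INTERFACE

Orientations are given as a unit quaternion [w, x, y, z].
In Python, from bench import env, viewer gives the robot as it stands.
- The arm moves only by the tool carry_out, never from a script. Its argument "motion" is a list of rows, each a list of 3 entries, a list of its own where there are three numbers: the shift along the tool's x, y, z normalised to -1 to 1, where 1 is 0.25 m, then the turn, a rotation vector about the tool's x, y, z normalised to -1 to 1, where 1 is 90 degrees, then the closure, from -1 (fully open) to 1 (shut). In form: [[[dx, dy, dz], [wx, wy, wz], fingers], ...]. A call has exactly 8 rows; each row is the pose to reach, as a shift and turn from the pose commanded when the call began, along the tool's axes at that moment; what a row does not reach only later rows make up. A row lasts 1/10 s, in which the tool goes at most 50 mm and 8.59 degrees, less where a joint would pass 70% of its speed; a pose out of reach is approached as far as the arm can. A call with a number of a shift or a turn outside -1 to 1 is refused whole. A call with a gripper value outside its range is refused whole. The fingers move at their own pace and stop on an object; "newtons" is the grip in N (left out, the last holds). Time passes only in rows, so rows that repeat a pose let the fingers close, or fill a call up. It gives the time, the measured TCP pose, the force and the opening at its end, in the units of the state.
- env.read_state(): the state, without advancing time (a new reading comes with each control period).
- viewer.grab_frame(name): name is "scene" or "top" or "wrist"; returns the picture (480x640x3 uint8, red, green, blue); there is no depth.
- viewer.camera_params(name): a dict with "mtx" (3x3 intrinsics, pixels), "position" and "rotation" of the camera in the world. Camera axes: x right, y down, z forward; pixel columns grow to the right and rows downward; lengths in m; the calibration is good to about 2 mm. A picture is of the moment at which its call begins: read the wrist's pose just before it. camera_params takes no time and is no camera call; for the wrist camera it gives the pose at the moment of the call.
- env.finish_job(): hands the job in, once; it reports no verdict.
The state is a dict: "time_s": time; "joint_positions": joint angles; "joint_velocities": joint speeds; "tau": joint torques, N m; "tool_pos": TCP position; "tcp_rot": TCP orientation; "contact_force": force on the tool from outside, world axes, zero at the start; "moment": the same for the moment, N m; "width": finger opening in m.
Only numpy, scipy, OpenCV 4.12 (cv2) and the standard library are available. Lean on these libraries where they do the work, as an engineer would, in place of code of your own. Each camera call takes 0.05 s, during which the arm holds its last target. There are 200 camera calls.

## Working session

There is one attempt and no reset: what is moved stays moved. The work goes in short steps, Python scripts to look and compute and a tool call to move; the robot and the scene stay as the last step left them, time stands still between calls to the robot, and variables do not carry over. Pictures are saved under pics/ and viewed, about 8 in all and at most 12, crops included, and the job is handed in when it is done.

Besides the shell and the picture viewer there is one more tool, called by a JSON object that holds its "api" and its "payload". carry_out: Moves the arm, as the interface text tells. Scaled input: -1 to 1 covers 0.25 m each way for a shift and 90 degrees each way for a turn. Its arguments: {"type":"object","properties":{"motion":{"type":"array","items":{"type":"array"}},"newtons":{"type":"number"}},"required":["motion"]}

```bash
mkdir -p pics; python3 - <<'E'
from bench import env, viewer
import cv2
s=env.read_state(); print(s)
for n in("scene","top"):
    f=viewer.grab_frame(n); cv2.imwrite(f"pics/{n}0.png",f[:,:,::-1]); print(n,viewer.camera_params(n))
E
```

```text
{'time_s': 0.0, 'joint_positions': array([ 1.48060378e+00,  2.55729418e-01,  1.06987257e-01, -4.98829432e-04,
       -1.42388362e+00, -2.84609258e-01]), 'joint_velocities': array([ 0.00020396, -0.0007398 , -0.00071557, -0.00109587,  0.00119107,
       -0.00102157]), 'tau': array([-3.23645936e-04, -3.86631489e+01,  2.37939996e+01,  5.36519006e+00,
       -6.18885635e-03,  3.21178284e-06]), 'tool_pos': array([0.20114629, 0.51150687, 0.30299441]), 'tcp_rot': array([ 0.13110297, -0.69461061,  0.13242434,  0.69483229]), 'contact_force': array([ 0.40615883, -0.38907665, -0.31053063]), 'moment': array([ 0.05148342,  0.05010554, -0.00292606]), 'width': 0.08558686359174761}
scene {'mtx': array([[586.53571574,   0.        , 324.76010717],
       [  0.        , 586.53571574, 250.37923586],
       [  0.        ,   0.        ,   1.        ]]), 'position': array([1.25487601, 0.14506861, 0.79019824]), 'rotation': array([-0.24468752,  0.5967315 ,  0.70355957, -0.29840152])}
top {'mtx': array([[443.68058773,   0.        , 325.03218427],
       [  0.        , 443.68058773, 232.84554576],
       [  0.        ,   0.        ,   1.        ]]), 'position': array([0.46380766, 0.01877039, 1.01197214]), 'rotation': array([ 0.02984677, -0.70120377,  0.71162647, -0.03178378])}
```

View pics/scene0.png

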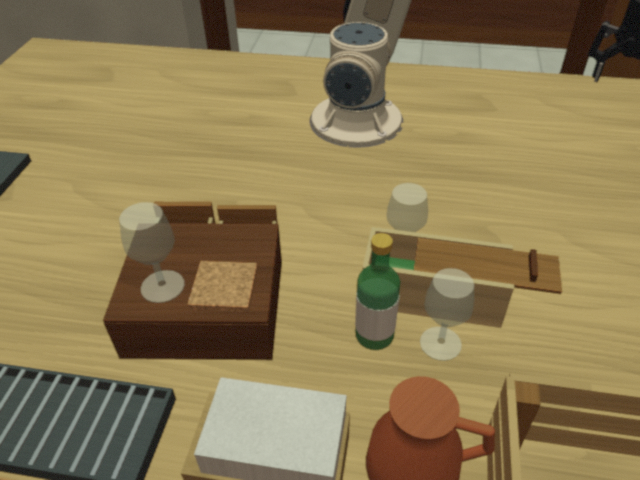

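View pics/top0.png

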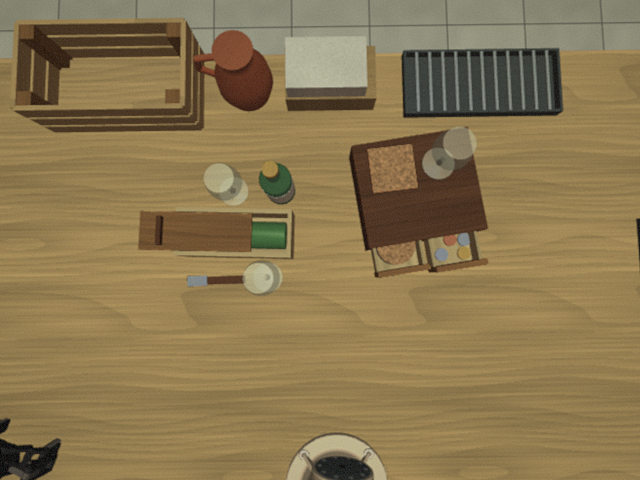

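The scene and top views show the chest at top px (350–487, 130–275) with both drawers open towards the robot. The case is at (140–293, 210–258), with the lid open towards +y and the cleat at col ~158.

```bash
cat > h.py <<'E'
import numpy as np
from scipy.spatial.transform import Rotation as R
from bench import env, viewer
def quat(q): return R.from_quat([q[1],q[2],q[3],q[0]])
def p2w(name,u,v,z):
    c=viewer.camera_params(name); K=c["mtx"]; d=quat(c["rotation"]).apply([(u-K[0,2])/K[0,0],(v-K[1,2])/K[1,1],1])
    p=np.array(c["position"]); return p+d*(z-p[2])/d[2]
def w2p(name,P):
    c=viewer.camera_params(name); q=c["mtx"]@quat(c["rotation"]).inv().apply(np.array(P)-c["position"]); return q[:2]/q[2]
E
python3 - <<'E'
import cv2
f=cv2.imread("pics/top0.png")
a=cv2.resize(f[120:290,340:500],None,fx=5,fy=5,interpolation=cv2.INTER_CUBIC)[:, :]
a=cv2.resize(f[125:280,342:494],None,fx=3.8,fy=3.8,interpolation=cv2.INTER_CUBIC); cv2.imwrite("pics/c1.png",a)
b=cv2.resize(f[155:305,130:310],None,fx=4,fy=4,interpolation=cv2.INTER_CUBIC); cv2.imwrite("pics/c2.png",b)
E
```

```text
(no output)
```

View pics/c1.png

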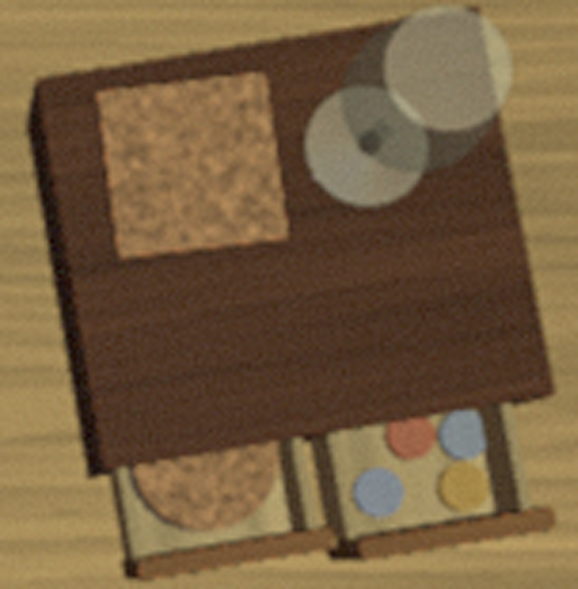

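View pics/c2.png

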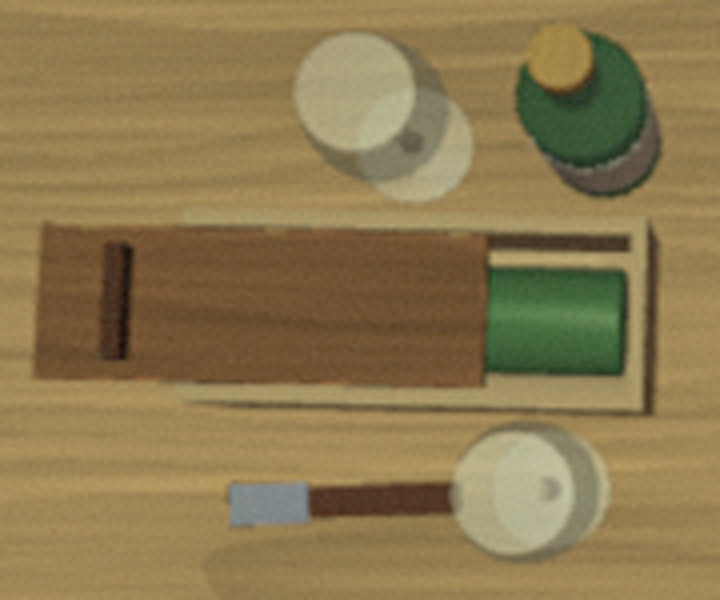

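```bash
python3 - <<'E'
from h import *
def C(u,v,z): return p2w("top",342+(u+.5)/3.8-.5,125+(v+.5)/3.8-.5,z)[:2]
def D(u,v,z): return p2w("top",130+(u+.5)/4-.5,155+(v+.5)/4-.5,z)[:2]
np.set_printoptions(precision=4,suppress=True)
fl,fr,bl,br=C(97,468,.1),C(553,395,.1),C(38,82,.1),C(478,8,.1)
print("chest",fl,fr,bl,br,np.linalg.norm(fl-fr),np.linalg.norm(fl-bl))
for a,b in((fr,fl),(br,bl),(bl-fl+fl,fl),(br,fr)): print(np.degrees(np.arctan2(*(a-b)[::-1])))
print("drawer L",C(137,577,.09),C(333,546,.09)); print("R",C(358,558,.09),C(553,524,.09))
print("cleat",D(106,243,.1165),D(101,357,.1165),"in",D(131,245,.1165))
print("lidlead",D(487,235,.0985),D(485,387,.0985),"lidback",D(42,223,.0985),D(35,378,.0985))
print("case end",D(650,220,.1),D(645,412,.1),"other",D(183,208,.1),D(180,402,.1))
print("gobA",C(366,146,.1),"gobB foot",D(548,488,0),"rim",D(515,492,.15),"C",D(412,143,0),D(355,92,.15),"bottle top",D(560,60,.22),"opener",D(230,485,.01),D(232,525,.01))
E
```

```text
chest [ 0.5114 -0.0705] [ 0.5474 -0.3195] [ 0.7252 -0.0429] [ 0.7637 -0.2879] 0.2515381801980403 0.21565443629144807
-81.75502290304935
-81.08110393635056
7.370594418908562
8.306957896422503
drawer L [ 0.4522 -0.0919] [ 0.4674 -0.1993]
R [ 0.4607 -0.2127] [ 0.4776 -0.3199]
cleat [0.5827 0.3583] [0.5247 0.3597] in [0.5815 0.3456]
lidlead [0.5864 0.1678] [0.5076 0.1689] lidback [0.596  0.3984] [0.5156 0.4003]
case end [0.5928 0.0832] [0.4935 0.0866] other [0.6026 0.325 ] [0.5021 0.3251]
gobA [ 0.6867 -0.2228] gobB foot [0.4545 0.1494] rim [0.4542 0.1459] C [0.6537 0.2271] [0.6514 0.2244] bottle top [0.6496 0.1149] opener [0.4589 0.3266] [0.4365 0.3252]
```

```bash
cat >> h.py <<'E'
def plan(P,yax_deg):
    """tool-frame shift (/0.25) and turn (/90deg) to a TCP position P, tool down, jaw axis at angle yax_deg in world xy"""
    s=env.read_state(); T=quat(s["tcp_rot"]); a=np.radians(yax_deg)
    x=np.array([0,0,-1.]); y=np.array([np.cos(a),np.sin(a),0]); G=R.from_matrix(np.c_[x,y,np.cross(x,y)])
    sh=T.inv().apply(np.array(P)-s["tool_pos"])/.25; rv=(T.inv()*G).as_rotvec()/(np.pi/2)
    print("t",round(s["time_s"],2),"pos",s["tool_pos"].round(4),"F",s["contact_force"].round(1),"shift",sh.round(3),"turn",rv.round(3))
E
python3 - <<'E'
from h import *
T=quat(env.read_state()["tcp_rot"]).as_matrix(); print(T.round(3))
plan([.5545,.395,.25],180-2.2); plan([.5545,.395,.25],-2.2)
E
```

```text
[[-0.001 -0.366 -0.931]
 [-0.002 -0.931  0.366]
 [-1.     0.002 -0.   ]]
t 0.1 pos [0.2012 0.5116 0.3031] F [ 1.2 -0.1 -0.6] shift [ 0.212 -0.084 -1.486] turn [ 0.786 -0.001 -0.001]
t 0.1 pos [0.2012 0.5116 0.3031] F [ 1.2 -0.1 -0.6] shift [ 0.212 -0.084 -1.486] turn [-1.214e+00  1.000e-03 -1.000e-03]
```

{"api": "carry_out", "payload": {"motion": [[[0,-0.01,-0.12],[0.09,0,0],1],[[0,-0.02,-0.25],[0.18,0,0],1],[[0,-0.03,-0.37],[0.27,0,0],1],[[0,-0.04,-0.5],[0.36,0,0],1],[[0,-0.05,-0.62],[0.45,0,0],1],[[0,-0.06,-0.75],[0.54,0,0],1],[[0,-0.07,-0.87],[0.63,0,0],1],[[0,-0.08,-1.0],[0.72,0,0],1]]}}

```text
time_s: 0.9
tool_pos: [0.4422, 0.4384, 0.3033]
tcp_rot: [0.485, -0.515, 0.485, 0.515]
contact_force: [0.5, -0.3, -0.1]
width: -0.0001
```

```bash
python3 -c "
from h import *
plan([.5545,.395,.22],177.8)"
```

```text
t 0.9 pos [0.4422 0.4384 0.3033] F [ 0.5 -0.3 -0.1] shift [ 0.333 -0.438 -0.2  ] turn [ 0.062 -0.    -0.001]
```

{"api": "carry_out", "payload": {"motion": [[[0,-0.08,-0.03],[0.01,0,0],1],[[0.03,-0.15,-0.07],[0.02,0,0],1],[[0.07,-0.22,-0.1],[0.03,0,0],1],[[0.13,-0.3,-0.14],[0.04,0,0],1],[[0.2,-0.37,-0.17],[0.05,0,0],1],[[0.27,-0.44,-0.2],[0.06,0,0],1],[[0.33,-0.44,-0.2],[0.06,0,0],1],[[0.33,-0.44,-0.2],[0.06,0,0],1]]}}

```text
time_s: 1.7
tool_pos: [0.554, 0.395, 0.2171]
tcp_rot: [0.505, -0.492, 0.51, 0.493]
contact_force: [-0.5, 0.5, -1.0]
width: -0.0001
```

```bash
python3 - <<'E'
from h import *
import cv2
plan([.5545,.395,.18],177.8)
c=viewer.camera_params("wrist"); print(c)
for P in([.5827,.3583,.1165],[.5247,.3597,.1165],[.596,.3984,.0985],[.5156,.4003,.0985]): print(w2p("wrist",P).round(0))
cv2.imwrite("pics/w1.png",viewer.grab_frame("wrist")[:,:,::-1])
f=viewer.grab_frame("top")[130:290,110:310,::-1]; cv2.imwrite("pics/t1.png",cv2.resize(f,None,fx=3.7,fy=3.7,interpolation=cv2.INTER_CUBIC))
E
```

```text
t 1.7 pos [0.554  0.395  0.2171] F [-0.5  0.5 -1. ] shift [ 0.148 -0.003  0.001] turn [ 0.005 -0.003 -0.003]
{'mtx': array([[376.81982029,   0.        , 314.23741375],
       [  0.        , 376.81982029, 232.5220729 ],
       [  0.        ,   0.        ,   1.        ]]), 'position': array([0.55331122, 0.32650863, 0.28809876]), 'rotation': array([-3.65965691e-04,  1.56547879e-02,  9.90748134e-01,  1.34807003e-01])}
[251. 202.]
[377. 201.]
[237. 270.]
[387. 268.]
```

View pics/w1.png

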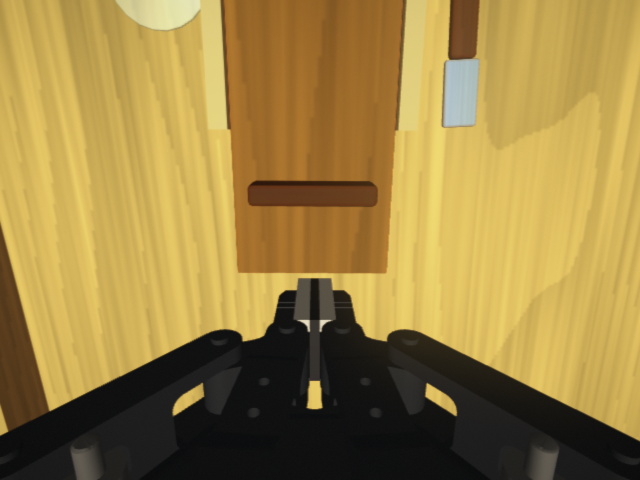

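{"api": "carry_out", "payload": {"motion": [[[0.08,0,0],[0.01,0,0],1],[[0.15,0,0],[0.01,0,0],1],[[0.15,0,0],[0.01,0,0],1],[[0.15,0,-0.03],[0.01,0,0],1],[[0.15,0,-0.06],[0.01,0,0],1],[[0.15,0,-0.09],[0.01,0,0],1],[[0.15,0,-0.12],[0.01,0,0],1],[[0.15,0,-0.15],[0.01,0,0],1]]}}

```text
time_s: 2.6
tool_pos: [0.5535, 0.3585, 0.185]
tcp_rot: [0.512, -0.489, 0.51, 0.489]
contact_force: [-0.2, 2.1, 1.8]
width: 0.0004
```

```bash
python3 - <<'E'
from h import *
import cv2
plan([.5505,.30,.18],177.8)
cv2.imwrite("pics/w2.png",viewer.grab_frame("wrist")[:,:,::-1])
E
```

```text
t 2.6 pos [0.5535 0.3585 0.185 ] F [-0.2  2.1  1.8] shift [ 0.02   0.002 -0.234] turn [-0.004  0.001  0.001]
```

View pics/w2.png

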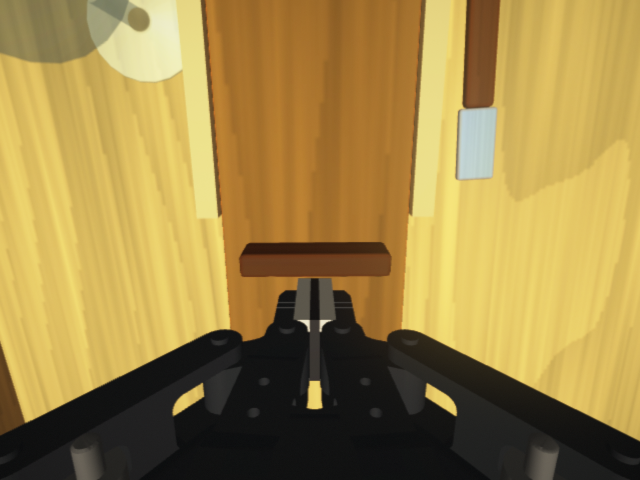

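The tip is lightly touching the lid board, because the shut fingers reach about 86 mm. I'll raise it about 11 mm and keep pushing.

{"api": "carry_out", "payload": {"motion": [[[-0.045,0,0],[0,0,0],1],[[-0.045,0,0],[0,0,0],1],[[-0.045,0,-0.03],[0,0,0],1],[[-0.045,0,-0.06],[0,0,0],1],[[-0.045,0,-0.09],[0,0,0],1],[[-0.045,0,-0.12],[0,0,0],1],[[-0.045,0,-0.15],[0,0,0],1],[[-0.045,0,-0.15],[0,0,0],1]]}}

```text
time_s: 3.45
tool_pos: [0.5515, 0.3201, 0.1953]
tcp_rot: [0.511, -0.488, 0.511, 0.488]
contact_force: [0.3, -0.5, 0.5]
width: 0.0
```

```bash
python3 - <<'E'
from h import *
import cv2
plan([.5505,.30,.191],177.8)
f=viewer.grab_frame("wrist")[:,:,::-1]
cv2.imwrite("pics/w3.png",f)
E
```

```text
t 3.45 pos [0.5515 0.3201 0.1953] F [ 0.3 -0.5  0.5] shift [ 0.017  0.    -0.081] turn [-0.005 -0.    -0.   ]
```

View pics/w3.png

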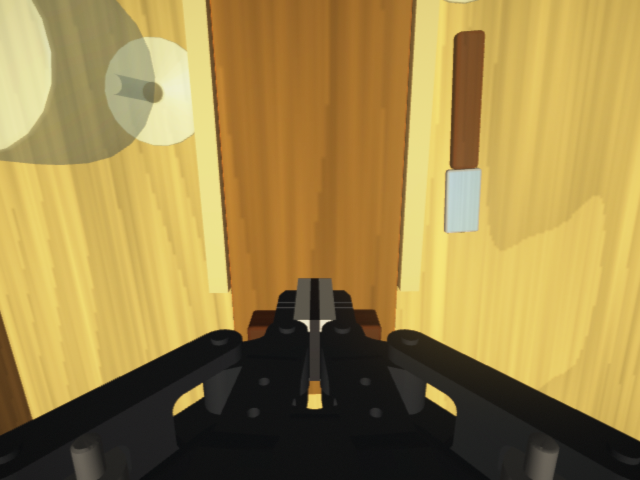

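```bash
python3 - <<'E'
from h import *
print(p2w("wrist",380,339,.1165),p2w("wrist",378,311,.1165), p2w("wrist",400,291,.1))
E
```

```text
[0.52429825 0.34481629 0.1165    ] [0.52519365 0.33091739 0.1165    ] [0.5119958  0.32954533 0.1       ]
```

Correction: the fingertips do reach 73 mm. After my raise they passed over the cleat, whose outer face is now at y≈0.344. I'll back off, go lower and push again.

{"api": "carry_out", "payload": {"motion": [[[-0.03,0,0],[0,0,0],1],[[-0.03,0,0.1],[0,0,0],1],[[-0.03,0,0.22],[0,0,0],1],[[-0.03,0,0.22],[0,0,0],1],[[0.03,0,0.22],[0,0,0],1],[[0.07,0,0.22],[0,0,0],1],[[0.07,0,0.22],[0,0,0],1],[[0.07,0,0.2],[0,0,0],1]]}}

```text
time_s: 4.3
tool_pos: [0.5539, 0.3711, 0.1777]
tcp_rot: [0.511, -0.489, 0.511, 0.489]
contact_force: [0.2, 1.1, -0.2]
width: 0.0001
```

```bash
python3 - <<'E'
from h import *
import cv2
plan([.5505,.30,.178],177.8)
E
```

```text
t 4.3 pos [0.5539 0.3711 0.1777] F [ 0.2  1.1 -0.2] shift [-0.001  0.001 -0.285] turn [-0.004 -0.     0.   ]
```

{"api": "carry_out", "payload": {"motion": [[[0,0,-0.03],[0,0,0],1],[[0,0,-0.06],[0,0,0],1],[[0,0,-0.09],[0,0,0],1],[[0,0,-0.12],[0,0,0],1],[[0,0,-0.15],[0,0,0],1],[[0,0,-0.18],[0,0,0],1],[[0,0,-0.21],[0,0,0],1],[[0,0,-0.24],[0,0,0],1]]}}

```text
time_s: 5.1
tool_pos: [0.5511, 0.3107, 0.1778]
tcp_rot: [0.511, -0.489, 0.511, 0.489]
contact_force: [0.2, 1.7, 1.1]
width: 0.0001
```

{"api": "carry_out", "payload": {"motion": [[[0,0,-0.01],[0,0,0],1],[[0,0,-0.02],[0,0,0],1],[[0,0,-0.03],[0,0,0],1],[[0,0,-0.04],[0,0,0],1],[[0,0,-0.05],[0,0,0],1],[[0,0,-0.06],[0,0,0],1],[[0,0,-0.06],[0,0,0],1],[[0,0,-0.06],[0,0,0],1]]}}

```text
time_s: 5.9
tool_pos: [0.5504, 0.2979, 0.1776]
tcp_rot: [0.512, -0.488, 0.51, 0.489]
contact_force: [0.7, 7.2, -0.1]
width: -0.0001
```

{"api": "carry_out", "payload": {"motion": [[[0,0,-0.005],[0,0,0],1],[[0,0,-0.01],[0,0,0],1],[[0,0,-0.015],[0,0,0],1],[[0,0,-0.02],[0,0,0],1],[[0,0,-0.02],[0,0,0],1],[[0,0,-0.02],[0,0,0],1],[[0,0,-0.02],[0,0,0],1],[[0,0,-0.02],[0,0,0],1]]}}

```text
time_s: 6.7
tool_pos: [0.5503, 0.2971, 0.1778]
tcp_rot: [0.514, -0.487, 0.507, 0.491]
contact_force: [0.5, 17.7, -2.8]
width: -0.0001
```

{"api": "carry_out", "payload": {"motion": [[[0,0,0.05],[0,0,0],1],[[0,0,0.1],[0,0,0],1],[[-0.1,0,0.1],[0,0,0],1],[[-0.2,0,0.1],[0,0,0],1],[[-0.3,0,0.1],[0,0,0],1],[[-0.4,0,0.1],[0,0,0],1],[[-0.4,0,0.1],[0,0,0],1],[[-0.4,0,0.1],[0,0,0],1]]}}

```text
time_s: 7.5
tool_pos: [0.5512, 0.3161, 0.2774]
tcp_rot: [0.511, -0.489, 0.511, 0.489]
contact_force: [1.0, -0.1, -0.8]
width: -0.0001
```

```bash
python3 - <<'E'
from h import *
import cv2
plan([.41,-.153,.28],98.1);plan([.41,-.153,.28],-81.9); print(env.read_state()["joint_positions"].round(2))
f=viewer.grab_frame("top")[130:290,110:310,::-1]; cv2.imwrite("pics/t2.png",cv2.resize(f,None,fx=3.7,fy=3.7,interpolation=cv2.INTER_CUBIC))
E
```

```text
t 7.5 pos [0.5512 0.3161 0.2774] F [ 1.  -0.1 -0.8] shift [-0.009  0.479 -1.9  ] turn [ 0.881 -0.001 -0.   ]
t 7.5 pos [0.5512 0.3161 0.2774] F [ 1.  -0.1 -0.8] shift [-0.009  0.479 -1.9  ] turn [-1.119e+00  0.000e+00 -1.000e-03]
[ 0.77  0.43  0.3   0.   -1.44 -0.81]
```

View pics/t2.png

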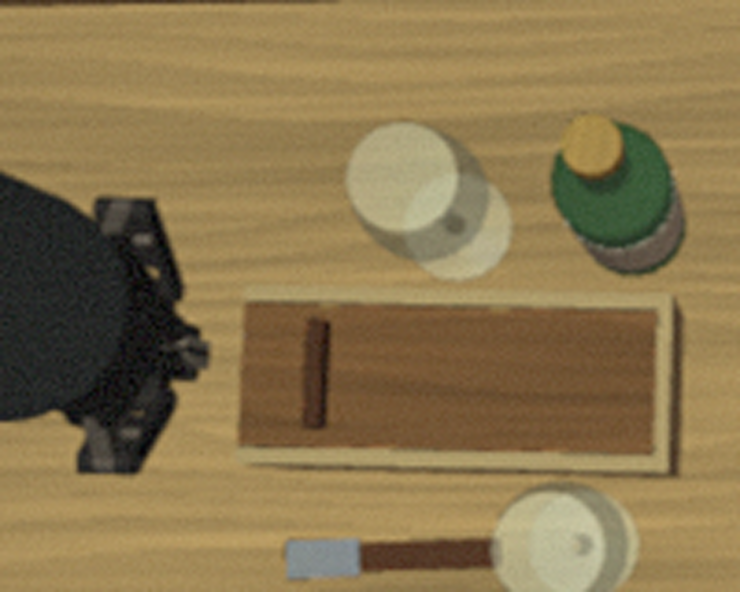

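The lid now sits flush inside its end board and its neighbours have not moved. On to the drawers.

{"api": "carry_out", "payload": {"motion": [[[0,0.03,-0.12],[0.06,0,0],1],[[0,0.06,-0.24],[0.12,0,0],1],[[0,0.09,-0.36],[0.18,0,0],1],[[0,0.12,-0.48],[0.24,0,0],1],[[0,0.15,-0.6],[0.3,0,0],1],[[0,0.18,-0.72],[0.36,0,0],1],[[0,0.21,-0.84],[0.42,0,0],1],[[0,0.24,-0.95],[0.44,0,0],1]]}}

```text
time_s: 8.35
tool_pos: [0.4795, 0.0801, 0.2763]
tcp_rot: [0.646, -0.286, 0.648, 0.285]
contact_force: [0.0, 1.3, 0.5]
width: 0.0003
```

```bash
python3 -c "
from h import *
plan([.41,-.153,.28],98.1)"
```

```text
t 8.35 pos [0.4795 0.0801 0.2763] F [0.  1.3 0.5] shift [-0.013 -0.423 -0.876] turn [ 0.439 -0.002 -0.   ]
```

{"api": "carry_out", "payload": {"motion": [[[0,-0.06,-0.12],[0.06,0,0],1],[[0,-0.12,-0.24],[0.12,0,0],1],[[0,-0.18,-0.37],[0.18,0,0],1],[[0,-0.24,-0.5],[0.24,0,0],1],[[0,-0.3,-0.62],[0.3,0,0],1],[[0,-0.36,-0.75],[0.36,0,0],1],[[0,-0.42,-0.87],[0.42,0,0],1],[[0,-0.42,-0.87],[0.44,0,0],1]]}}

```text
time_s: 9.15
tool_pos: [0.4106, -0.1526, 0.2764]
tcp_rot: [0.704, -0.048, 0.707, 0.048]
contact_force: [-0.9, 0.4, -0.2]
width: 0.0003
```

```bash
python3 -c "
from h import *
plan([.41,-.153,.14],98.1)"
```

```text
t 9.15 pos [ 0.4106 -0.1526  0.2764] F [-0.9  0.4 -0.2] shift [ 0.546 -0.001 -0.001] turn [-0.003 -0.002 -0.   ]
```

{"api": "carry_out", "payload": {"motion": [[[0.1,0,0],[0,0,0],1],[[0.2,0,0],[0,0,0],1],[[0.3,0,0],[0,0,0],1],[[0.4,0,0],[0,0,0],1],[[0.5,0,0],[0,0,0],1],[[0.55,0,0],[0,0,0],1],[[0.55,0,0.02],[0,0,0],1],[[0.55,0,0.05],[0,0,0],1]]}}

```text
time_s: 9.95
tool_pos: [0.4248, -0.1483, 0.14]
tcp_rot: [0.705, -0.051, 0.706, 0.051]
contact_force: [-0.2, -0.2, 0.8]
width: 0.0004
```

{"api": "carry_out", "payload": {"motion": [[[0,0,0.03],[0,0,0],1],[[0,0,0.06],[0,0,0],1],[[0,0,0.09],[0,0,0],1],[[0,0,0.12],[0,0,0],1],[[0,0,0.15],[0,0,0],1],[[0,0,0.18],[0,0,0],1],[[0,0,0.21],[0,0,0],1],[[0,0,0.24],[0,0,0],1]]}}

```text
time_s: 10.75
tool_pos: [0.4847, -0.1395, 0.14]
tcp_rot: [0.705, -0.051, 0.705, 0.051]
contact_force: [-3.3, 1.1, 2.9]
width: -0.0
```

```bash
python3 - <<'E'
from h import *
import cv2
plan([.51,-.138,.14],98.1)
f=viewer.grab_frame("scene")[150:370,90:380,::-1]; cv2.imwrite("pics/s3.png",cv2.resize(f,None,fx=2.7,fy=2.7,interpolation=cv2.INTER_CUBIC))
E
```

```text
t 10.75 pos [ 0.4847 -0.1395  0.14  ] F [-3.3  1.1  2.9] shift [ 0.    -0.009  0.101] turn [ 0.001 -0.    -0.   ]
```

View pics/s3.png

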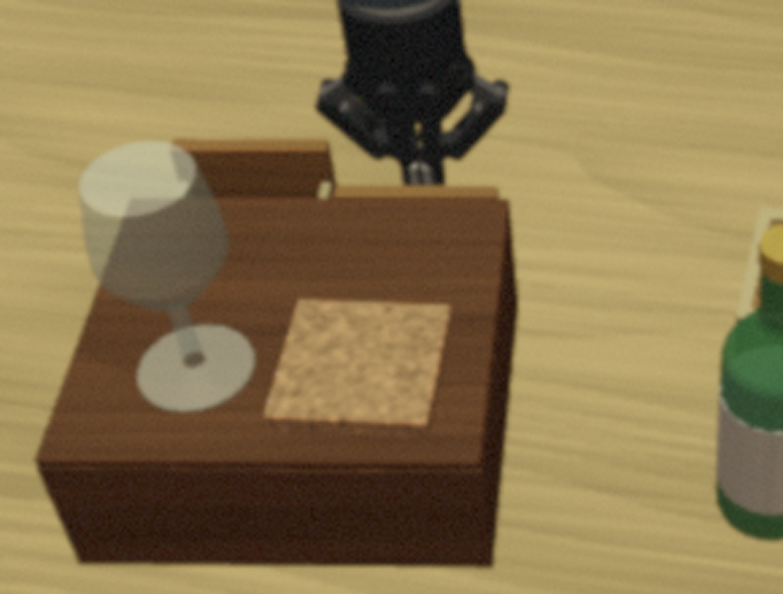

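The left drawer is nearly home, the fingers are centred on its front, and the goblet and mats are undisturbed.

{"api": "carry_out", "payload": {"motion": [[[0,0,0.02],[0,0,0],1],[[0,0,0.04],[0,0,0],1],[[0,0,0.06],[0,0,0],1],[[0,0,0.07],[0,0,0],1],[[0,0,0.08],[0,0,0],1],[[0,0,0.09],[0,0,0],1],[[0,0,0.1],[0,0,0],1],[[0,0,0.1],[0,0,0],1]]}}

```text
time_s: 11.6
tool_pos: [0.508, -0.1361, 0.1399]
tcp_rot: [0.704, -0.051, 0.706, 0.051]
contact_force: [-5.7, 1.2, 3.4]
width: 0.0
```

{"api": "carry_out", "payload": {"motion": [[[0,0,0.005],[0,0,0],1],[[0,0,0.01],[0,0,0],1],[[0,0,0.015],[0,0,0],1],[[0,0,0.02],[0,0,0],1],[[0,0,0.025],[0,0,0],1],[[0,0,0.03],[0,0,0],1],[[0,0,0.03],[0,0,0],1],[[0,0,0.03],[0,0,0],1]]}}

```text
time_s: 12.4
tool_pos: [0.5089, -0.1361, 0.1399]
tcp_rot: [0.699, -0.05, 0.711, 0.05]
contact_force: [-28.5, 1.8, 22.8]
width: -0.0003
```

{"api": "carry_out", "payload": {"motion": [[[0,0,-0.1],[0,0,0],1],[[0,0,-0.22],[0,0,0],1],[[0,0,-0.34],[0,0,0],1],[[0,0,-0.46],[0,0,0],1],[[0,-0.12,-0.46],[0,0,0],1],[[0,-0.24,-0.46],[0,0,0],1],[[0,-0.36,-0.46],[0,0,0],1],[[0,-0.48,-0.46],[0,0,0],1]]}}

```text
time_s: 13.2
tool_pos: [0.4208, -0.2718, 0.1408]
tcp_rot: [0.706, -0.051, 0.704, 0.05]
contact_force: [1.3, 0.2, 0.4]
width: 0.0004
```

{"api": "carry_out", "payload": {"motion": [[[0,0,0],[0,0,0],1],[[0,0,0.04],[0,0,0],1],[[0,0,0.08],[0,0,0],1],[[0,0,0.11],[0,0,0],1],[[0,0,0.14],[0,0,0],1],[[0,0,0.17],[0,0,0],1],[[0,0,0.2],[0,0,0],1],[[0,0,0.23],[0,0,0],1]]}}

```text
time_s: 14.0
tool_pos: [0.4768, -0.2615, 0.1399]
tcp_rot: [0.705, -0.051, 0.706, 0.051]
contact_force: [-2.6, 2.2, 1.2]
width: 0.0
```

```bash
python3 -c "
from h import *
plan([.527,-.257,.14],98.1)"
```

```text
t 14.0 pos [ 0.4768 -0.2615  0.1399] F [-2.6  2.2  1.2] shift [-0.001 -0.011  0.201] turn [ 0.001 -0.001 -0.   ]
```

Contact with the right drawer, about 50 mm to go.

{"api": "carry_out", "payload": {"motion": [[[0,0,0.03],[0,0,0],1],[[0,0,0.06],[0,0,0],1],[[0,0,0.09],[0,0,0],1],[[0,0,0.12],[0,0,0],1],[[0,0,0.14],[0,0,0],1],[[0,0,0.16],[0,0,0],1],[[0,0,0.17],[0,0,0],1],[[0,0,0.18],[0,0,0],1]]}}

```text
time_s: 14.8
tool_pos: [0.5213, -0.2555, 0.1399]
tcp_rot: [0.705, -0.051, 0.705, 0.051]
contact_force: [-2.0, 0.5, -0.4]
width: 0.0003
```

{"api": "carry_out", "payload": {"motion": [[[0,0,0.005],[0,0,0],1],[[0,0,0.01],[0,0,0],1],[[0,0,0.015],[0,0,0],1],[[0,0,0.02],[0,0,0],1],[[0,0,0.025],[0,0,0],1],[[0,0,0.03],[0,0,0],1],[[0,0,0.03],[0,0,0],1],[[0,0,0.03],[0,0,0],1]]}}

```text
time_s: 15.6
tool_pos: [0.5262, -0.2549, 0.1401]
tcp_rot: [0.703, -0.05, 0.707, 0.051]
contact_force: [-9.8, 0.5, 3.8]
width: -0.0001
```

{"api": "carry_out", "payload": {"motion": [[[0,0,0.005],[0,0,0],1],[[0,0,0.01],[0,0,0],1],[[0,0,0.015],[0,0,0],1],[[0,0,0.015],[0,0,0],1],[[0,0,0.015],[0,0,0],1],[[0,0,0.015],[0,0,0],1],[[0,0,0.015],[0,0,0],1],[[0,0,0.015],[0,0,0],1]]}}

```text
time_s: 16.4
tool_pos: [0.5267, -0.2549, 0.1401]
tcp_rot: [0.701, -0.05, 0.71, 0.051]
contact_force: [-21.2, 0.4, 10.5]
width: -0.0002
```

{"api": "carry_out", "payload": {"motion": [[[0,0,-0.1],[0,0,0],1],[[0,0,-0.2],[0,0,0],1],[[0,0,-0.3],[0,0,0],1],[[0,0,-0.4],[0,0,0],1],[[-0.15,0,-0.5],[0,0,0],1],[[-0.3,0,-0.6],[0,0,0],1],[[-0.4,0,-0.6],[0,0,0],1],[[-0.4,0,-0.6],[0,0,0],1]]}}

```text
time_s: 17.2
tool_pos: [0.3859, -0.277, 0.2455]
tcp_rot: [0.709, -0.053, 0.702, 0.049]
contact_force: [1.1, 0.4, -0.7]
width: -0.0
```

```bash
python3 - <<'E'
from h import *
import cv2
s=env.read_state(); print(s["tool_pos"],s["contact_force"])
f=viewer.grab_frame("top")[110:300,130:500,::-1]; cv2.imwrite("pics/t4.png",cv2.resize(f,None,fx=2.15,fy=2.15,interpolation=cv2.INTER_CUBIC))
E
```

```text
[ 0.3859421  -0.27695359  0.24548752] [ 1.13271048  0.44749225 -0.65102365]
```

View pics/t4.png

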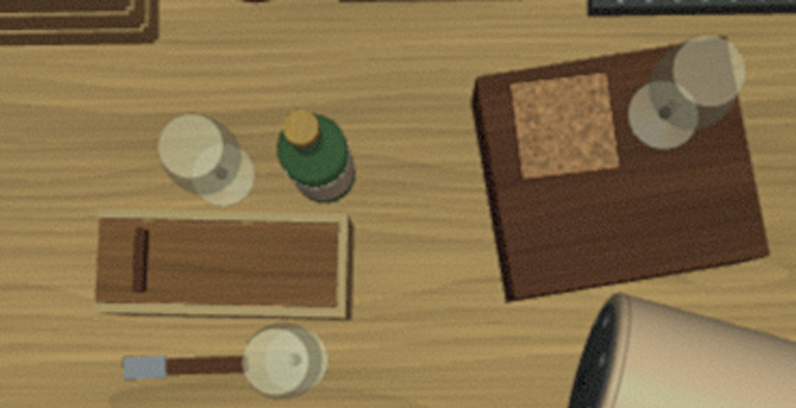

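The final top view shows both drawers flush with the chest front, the lid shut against its end board, every bystander in its starting place, and the arm clear.

```bash
python3 -c "
from bench import env
print(env.finish_job())"
```

```text
the job is handed in; nothing more can be done
None
```

Both drawers and the bottle case's lid are shut, and the job was handed in at about 17 s of the 61 s allowed. I pushed with closed fingertips at about 0.1 m/s or less.

- **Lid:** it met a firm stop at about 18 N. One extra pass was needed, because I misjudged the finger length, raised the tool too far and the fingers passed harmlessly over the cleat.
- **Drawers:** both met firm stops, the left at about 29 N and the right at about 21 N, at positions matching the chest's measured front face.
- **Last checks:** the final top view shows the drawers flush and the lid against its end board. The goblets, bottle, opener and mats look unmoved, judged by eye rather than measured. The arm was clear of everything, and no final check failed or disagreed.

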